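# Pack the jar lids that passed inspection, set aside the rejects and secure the case

## Task

The fired jar lids on the bench have been inspected: pack every jar lid tagged with a green dot in the wooden carrying case, and put every jar lid tagged with a red cross in the grey tray, one to a nest, each set down gently, not dropped, and lying flat with its knob up. When all the green-dot ones are in, close the case's lid fully and then turn both turnbuttons across its edge to secure it. Leave the glaze jar and the tape roll about where they are, the jar standing.

Things in the scene. Friction and masses are not known exactly. Their poses are not given: they have to be found in the camera images.
- pass_0: Buff fired-clay jar lid: flat disc 72 mm across, 10 mm thick, with an upright round knob in its middle, 24 mm across (straight grip 13 to 36 mm up, top at 41 mm). Origin: centre of its underside, z up through the knob. About 0.14 kg. May be absent. Tag: a green round dot, 22 mm, on the disc's upper face beside the knob (passed).
- pass_1: Buff fired-clay jar lid: flat disc 72 mm across, 10 mm thick, with an upright round knob in its middle, 24 mm across (straight grip 13 to 36 mm up, top at 41 mm). Origin: centre of its underside, z up through the knob. About 0.14 kg. May be absent. Tag: a green round dot, 22 mm, on the disc's upper face beside the knob (passed).
- pass_2: Buff fired-clay jar lid: flat disc 72 mm across, 10 mm thick, with an upright round knob in its middle, 24 mm across (straight grip 13 to 36 mm up, top at 41 mm). Origin: centre of its underside, z up through the knob. About 0.14 kg. May be absent. Tag: a green round dot, 22 mm, on the disc's upper face beside the knob (passed).
- reject_0: Buff fired-clay jar lid: flat disc 72 mm across, 10 mm thick, with an upright round knob in its middle, 24 mm across (straight grip 13 to 36 mm up, top at 41 mm). Origin: centre of its underside, z up through the knob. About 0.14 kg. May be absent. Tag: a red cross (X), 24 mm, on the disc's upper face beside the knob (rejected).
- reject_1: Buff fired-clay jar lid: flat disc 72 mm across, 10 mm thick, with an upright round knob in its middle, 24 mm across (straight grip 13 to 36 mm up, top at 41 mm). Origin: centre of its underside, z up through the knob. About 0.14 kg. May be absent. Tag: a red cross (X), 24 mm, on the disc's upper face beside the knob (rejected).
- reject_2: Buff fired-clay jar lid: flat disc 72 mm across, 10 mm thick, with an upright round knob in its middle, 24 mm across (straight grip 13 to 36 mm up, top at 41 mm). Origin: centre of its underside, z up through the knob. About 0.14 kg. May be absent. Tag: a red cross (X), 24 mm, on the disc's upper face beside the knob (rejected).
- case: Fixed plywood case on the robot's left or right, 106 (x) by 296 mm (y), walls 8 mm thick, 65 high, floor 8 mm. Two 5 mm dividers (tops 53 mm above the table) make three 90 by 90 mm nests along y. Lid hinged on the +x side; on the -x side a batten 40 mm wide, top 74 mm above the table, carries two turnbuttons. Origin: centre of the underside, z up.
- case_nest0 (a point): Centre of the floor of one 90 by 90 mm nest of the case (8 mm above the table); axes as the case's.
- case_nest1 (a point): Centre of the floor of one 90 by 90 mm nest of the case (8 mm above the table); axes as the case's.
- case_nest2 (a point): Centre of the floor of one 90 by 90 mm nest of the case (8 mm above the table); axes as the case's.
- case_lid (a joint): Lid angle, rad: 0 shut flat on the walls, 1.57 upright, starts leaning back at 1.65 to 1.9 (limit 1.95). Board 8 mm thick, 106 mm from hinge to free edge, 296 mm wide; shut, its top is 73 mm above the table. Pull knob (24 mm across, 25 high) on the outer face, 78 mm from the hinge, mid-width. Stiff friction hinge (0.22 N m): stays where left, moved by 2 to 5 N near the edge.
- lid_hinge (a point): Middle of the lid's hinge line, on top of the case's +x wall, 65 mm above the table; the line runs along the case's y.
- lid_edge (a point): Middle of the lid's free edge, on the outer face (the upper face when shut); moves with the lid, 106 mm from the hinge line.
- button_a (a joint): Angle of the wooden turnbutton nearer the case's +y end, rad, counter-clockwise from above: 0 = the bar lies along the batten (case's y), clear of the lid; +1.57 or -1.57 = it points square across the lid's edge (either will do; limits +-1.8). Bar 80 by 18 mm, 16 thick (75 to 91 mm above the table), pivoted at its middle; light friction (0.03 N m), stays where left.
- button_a_pivot (a point): Pivot of that turnbutton, on the bar's top face, 91 mm above the table and 20 mm outside the shut lid's free edge; fixed to the case, axes as the case's.
- button_b (a joint): Angle of the wooden turnbutton nearer the case's -y end, rad, counter-clockwise from above: 0 = the bar lies along the batten (case's y), clear of the lid; +1.57 or -1.57 = it points square across the lid's edge (either will do; limits +-1.8). Bar 80 by 18 mm, 16 thick (75 to 91 mm above the table), pivoted at its middle; light friction (0.03 N m), stays where left.
- button_b_pivot (a point): Pivot of that turnbutton, on the bar's top face, 91 mm above the table and 20 mm outside the shut lid's free edge; fixed to the case, axes as the case's.
- tray: Low open grey plastic tray, fixed, across from the case, no lid, 106 mm (x) by 296 mm (y), walls 5 mm thick and 35 mm high, floor 5 mm; two 5 mm dividers (tops 30 mm above the table) make three nests of about 96 by 90 mm along y. Origin: centre of its underside, z up.
- tray_nest0 (a point): Centre of the floor of one nest of the tray (5 mm above the table); axes as the tray's.
- tray_nest1 (a point): Centre of the floor of one nest of the tray (5 mm above the table); axes as the tray's.
- tray_nest2 (a point): Centre of the floor of one nest of the tray (5 mm above the table); axes as the tray's.
- jar: Bystander among the jar lids: a small white glaze jar with a black cap, 54 mm across, 55 mm high. Origin: centre of its underside.
- tape: Bystander among the jar lids: a roll of paper tape lying flat, 72 mm across, 24 mm high, with a 48 mm hole. Origin: centre of its underside.
Mind the look-alikes: they are no part of the job. What is shaped like the reject_2 but blue, purple or turquoise is not meant.

How it is judged:
By the outcome, as a careful person would: the job done as asked, in the order asked, and still so for the second after the job is handed in, with the robot touching nothing.
Of pass_0, pass_1, pass_2, reject_0, reject_1, reject_2 only 4 to 6 are there at a start; the rules pass over those that are not, and their reading is None.
At some moment in a run one of pass_0, pass_1, pass_2, reject_0, reject_1, reject_2 may be knocked a few centimetres aside while the robot is not near it.
It also fails if it takes over 210 s, if anything falls off the work surface, if the arm or the gripper's body presses on something with over 40 N, if the wrist force passes 120 N, or if a joint passes its speed limit or range.

## Robot

A 6-joint arm with a two-finger parallel gripper is mounted at the origin on the work surface. World frame = base frame: x ahead of the robot, y to its left, z up, the work surface at z = 0. Lengths are in m, angles in rad, forces in N, time in s.
With the tool pointing down it reaches from about 0.35 to 0.8 m from the base axis. Payload 7.3 kg.
Tool frame: the origin (TCP) lies between the finger pads; the fingertips stand 25 mm ahead of it and the grasp point (between the pads) lies 6 mm ahead of it (r.tip_extent is the distance from the TCP to the fingertips, in m); z points along the fingers, y is the line along which they close (so a half turn about z gives the same grasp; the last joint's range is limited). The gripper opens to 85 mm and grips with 20 to 120 N. Pads are 22 mm wide; open, the fingers measure 114 mm over their backs; the gripper's body (76 mm by 85 mm) begins 54 mm behind the grasp point. The pads swing forward as they close: fully open they stand 13 mm farther back than shut.
Start: joints at [-1.284, 0.342, 1.524, -0, 1.275, -0.146], TCP at [0.22, -0.477, 0.256] pointing down, gripper open.
Joint ranges: [-2.53, 2.53], [-0.77, 2.02], [0.04, 2.7], [-1, 4.14], [0.28, 2.66], [-3.11, 3.11]. Speed limits (rad/s): [2.57, 2.57, 3.14, 3.14, 3.14, 3.14].

## Interface

Orientations are given as a unit quaternion [x, y, z, w].
In Python, from workcell import r, command_gripper, optics gives the robot as it stands. The module is installed in compiled form; this text tells all that it offers. Calls block until the motion is done:
- r.reach(position, orientation): joint-space move of the TCP to a pose.
- r.move_straight(position, orientation=None, speed=0.15, max_force=None): straight line of the TCP; orientation=None keeps the orientation; speed is the mean speed in m/s. With max_force (N) it stops when the force on the tool has changed by that much, and returns True; else False.
- r.movej(angles): joint-space move.
- command_gripper(opening, force=None): finger opening in m; force is the grip in N (None keeps the last); returns when the fingers have stopped.
- r.hold(seconds).
- r.solve_ik(position, orientation): joint angles nearest the present ones, or None.
- r.read_state(): the state.
- optics.get_image(name): name is "scene" or "top" or "wrist"; returns (picture, depth): 480x640x3 uint8, red, green, blue; 480x640 float32, m along the optical axis (not along the pixel's ray), 0 where there is no reading.
- optics.camera_model(name): a dict with "K" (3x3 intrinsics, pixels), "R" (3x3) and "t" (3): a world point X has camera coordinates R X + t; the wrist camera has in their place "tool_from_camera" (4x4, takes a point from camera to tool coordinates, whose origin is the TCP and whose axes are the flange's). Camera axes: x right, y down, z forward; pixel columns grow to the right and rows downward; lengths in m; the calibration is good to about 2 mm. A picture is of the moment at which its call begins: read the wrist's pose just before it. camera_model takes no time and is no camera call.
A pose or a line that the arm cannot do raises r.PlanningError and nothing moves.
- r.finish_job(): hands the job in; it is judged then, once.
The state is a dict: "time_s": time; "joint_positions": joint angles; "dq": joint speeds; "tau": joint torques, N m; "eef_pos": TCP position; "eef_rot": TCP orientation; "contact_force": force on the tool from outside, world axes, zero at the start; "torque": the same for the moment, N m; "grip_width": finger opening in m; "grip_force": force on a finger pad.
Only numpy, scipy, OpenCV 4.12 (cv2) and the standard library are available. Lean on these libraries where they do the work, as an engineer would, in place of code of your own. Each camera call takes 0.05 s, during which the arm holds its last target. There are 200 camera calls.

## Working session

There is one attempt and no reset: what is moved stays moved. The work goes in short steps, each a Python script; the robot and the scene stay as the last script left them, time stands still between calls to the robot, and variables do not carry over. Pictures are saved under pics/ and viewed, at most 14 in all, crops included, and the job is handed in when it is done.

```bash
mkdir -p pics; ls
python3 - <<'E'
from workcell import r, optics
import cv2,numpy as np
for n in ("scene","top"):
    p,d=optics.get_image(n); cv2.imwrite(f"pics/{n}0.png",p[:,:,::-1]); np.savez(f"{n}0.npz",p=p,d=d)
    m=optics.camera_model(n); print(n,np.round(m["K"],1).tolist(),np.round(-m["R"].T@m["t"],3),np.round(m["R"],2).tolist())
print(optics.camera_model("wrist"))
print(r.read_state(), r.tip_extent)
E
```

```text
pics
scene [[484.2, 0.0, 314.8], [0.0, 484.2, 238.3], [0.0, 0.0, 1.0]] [ 1.2   -0.125  1.017] [[0.2, 0.98, -0.01], [0.81, -0.17, -0.56], [-0.55, 0.1, -0.83]]
top [[539.9, 0.0, 310.9], [0.0, 539.9, 240.1], [0.0, 0.0, 1.0]] [ 0.431 -0.006  1.44 ] [[0.01, -1.0, 0.01], [-1.0, -0.01, -0.09], [0.09, -0.01, -1.0]]
{'K': array([[416.18411675,   0.        , 324.84578699],
       [  0.        , 416.18411675, 233.5401799 ],
       [  0.        ,   0.        ,   1.        ]]), 'tool_from_camera': array([[ 3.16706468e-04, -9.59491048e-01, -2.81738936e-01,
         7.27447073e-02],
       [ 9.99999921e-01,  3.71339622e-04, -1.40522289e-04,
         1.19326197e-03],
       [ 2.39450709e-04, -2.81738869e-01,  9.59491090e-01,
        -1.16883598e-01],
       [ 0.00000000e+00,  0.00000000e+00,  0.00000000e+00,
         1.00000000e+00]])}
{'time_s': 0.1, 'joint_positions': array([-1.28401184e+00,  3.42634467e-01,  1.52487097e+00, -1.73111366e-05,
        1.27539043e+00, -1.45949878e-01]), 'dq': array([-7.96853460e-05, -2.55934993e-04, -2.85356466e-03, -8.43116508e-04,
        2.28619397e-03, -1.01893328e-03]), 'tau': array([ 1.63095956e-03, -4.34447587e+01, -2.46491307e+01, -1.74583420e-04,
        4.63448174e-03,  3.15865520e-05]), 'eef_pos': array([ 0.22011532, -0.47629821,  0.25572271]), 'eef_rot': array([ 9.76683047e-01,  2.14685352e-01, -5.41051226e-05, -6.49411672e-04]), 'contact_force': array([-0.27904259,  0.19084458, -0.34967428]), 'torque': array([-0.02108519,  0.03163118, -0.02995114]), 'grip_force': 0.0, 'grip_width': 0.08529905745939456} 0.025
```

View pics/top0.png

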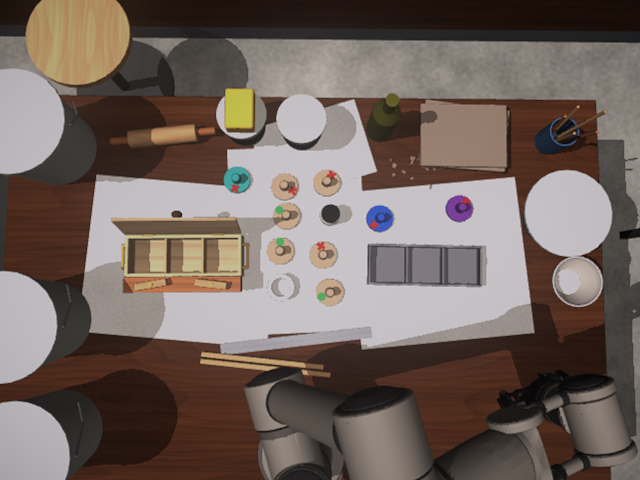

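View pics/scene0.png

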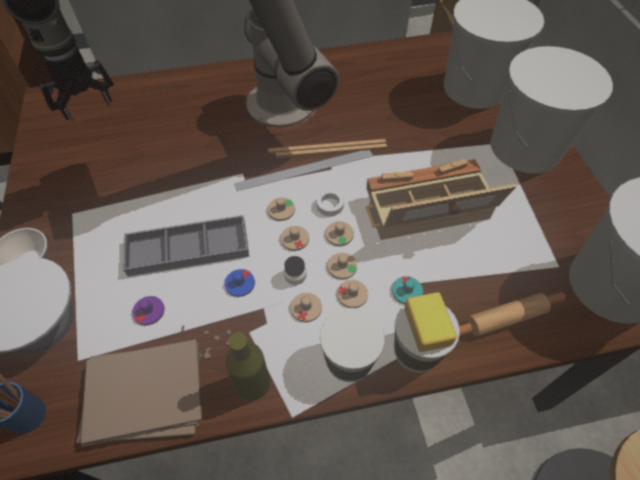

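In the top view the lids that could be taken are the buff ones: red at (285,187), (327,183) and (323,254), and green at (287,216), (280,250) and (330,292). The look-alikes, not meant, are teal (237,180), blue (379,218) and purple (459,208). The bystanders are the jar (330,214) and the tape (283,287). The case is at (183,255) on the robot's left and the tray at (425,265) on its right. Next I'll check the choice in a close crop and measure.

```bash
cat > h.py <<'E'
import numpy as np, cv2
from workcell import r, command_gripper, optics
M={n:optics.camera_model(n) for n in("scene","top")}
def ray(n,uv):
    m=M[n]; d=m["R"].T@np.linalg.solve(m["K"],[uv[0],uv[1],1.]); return -m["R"].T@m["t"], d
def plane(n,uv,z):
    c,d=ray(n,uv); return c+d*(z-c[2])/d[2]
def proj(n,X):
    m=M[n]; q=m["K"]@(m["R"]@np.asarray(X)+m["t"]); return q[:2]/q[2]
def tri(a,b):                       # point across two views, and the gap between the rays
    (c1,d1),(c2,d2)=ray("top",a),ray("scene",b)
    s=np.linalg.lstsq(np.c_[d1,-d2],c2-c1,rcond=None)[0]
    p,q=c1+s[0]*d1,c2+s[1]*d2; return (p+q)/2,np.linalg.norm(p-q)
def cloud(n,d):
    v,u=np.mgrid[:480,:640]; m=M[n]
    P=np.stack([u,v,np.ones_like(u)],-1)@np.linalg.inv(m["K"]).T*d[...,None]
    return (P-m["t"])@m["R"]
def blobs(n,lo,hi,mn,mx,shot=None):
    p,d=shot or optics.get_image(n)
    hsv=cv2.cvtColor(p,cv2.COLOR_RGB2HSV); m=cv2.inRange(hsv,lo,hi)
    k,_,st,ce=cv2.connectedComponentsWithStats(m)
    return [(ce[i],st[i,4]) for i in range(1,k) if mn<=st[i,4]<=mx]
E
python3 - <<'E'
from h import *
for n in("top","scene"):
    z=np.load(f"{n}0.npz"); p,d=z["p"],z["d"]; W=cloud(n,d); hsv=cv2.cvtColor(p,cv2.COLOR_RGB2HSV)
    px=[(280,243),(271,250),(280,257),(287,216),(300,183)] if n=="top" else [(339,237),(281,213)]
    for u,v in px: print(n,u,v,hsv[v,u],np.round(W[v,u],3))
    # knob tops: between 33 and 48 mm, in bench region
    mk=((W[...,2]>.033)&(W[...,2]<.048)&(abs(W[...,1])<.25)&(W[...,0]>.3)&(W[...,0]<.75)).astype(np.uint8)
    k,_,st,ce=cv2.connectedComponentsWithStats(mk)
    for i in range(1,k):
        if st[i,4]>10: print(n,"knob",ce[i].round(1),st[i,4],np.round(np.median(W[_==i],0),3))
z=np.load("top0.npz")["p"]
a=cv2.resize(z[165:310,95:355],None,fx=3,fy=3,interpolation=cv2.INTER_CUBIC); cv2.imwrite("pics/crop1.png",a[:,:,::-1])
E
```

```text
top 280 243 [ 66 127 169] [0.546 0.064 0.012]
top 271 250 [ 14  77 196] [0.527 0.087 0.013]
top 280 257 [ 15  73 199] [0.509 0.064 0.003]
top 287 216 [ 15  74 197] [0.614 0.045 0.043]
top 300 183 [144   6 201] [0.709 0.012 0.004]
top knob [235.  177.7] 59 [0.715 0.183 0.04 ]
top knob [326.  180.7] 62 [ 0.709 -0.057  0.039]
top knob [283.2 184.7] 60 [0.697 0.056 0.039]
top knob [285.2 214.5] 61 [0.618 0.05  0.039]
top knob [380.3 217.1] 61 [ 0.614 -0.198  0.039]
top knob [246.  255.5] 98 [0.511 0.149 0.038]
top knob [370.4 244.8] 11 [ 0.54  -0.172  0.036]
top knob [392.2 245.5] 24 [ 0.539 -0.229  0.036]
top knob [279.  250.1] 62 [0.525 0.065 0.039]
top knob [322.4 254.4] 62 [ 0.516 -0.047  0.039]
top knob [368.9 272.7] 51 [ 0.465 -0.169  0.036]
top knob [378.2 283.4] 12 [ 0.442 -0.192  0.036]
top knob [387.2 283.5] 14 [ 0.44  -0.216  0.036]
top knob [329.2 292.4] 60 [ 0.418 -0.065  0.04 ]
scene 339 237 [ 48  65 141] [0.541 0.062 0.01 ]
scene 281 213 [ 14  66 169] [ 0.436 -0.068  0.01 ]
scene knob [382.1 218.4] 274 [0.538 0.162 0.039]
scene knob [389.3 196.7] 95 [0.465 0.211 0.04 ]
scene knob [279.7 201.8] 60 [ 0.422 -0.067  0.039]
scene knob [239.8 217.8] 22 [ 0.445 -0.171  0.035]
scene knob [229.5 217.9] 16 [ 0.443 -0.199  0.035]
scene knob [219.3 219.5] 11 [ 0.444 -0.226  0.034]
scene knob [339.  226.8] 63 [0.531 0.064 0.039]
scene knob [243.7 230. ] 16 [ 0.487 -0.169  0.035]
scene knob [293.7 231.1] 67 [ 0.52  -0.048  0.039]
scene knob [241.  247.2] 44 [ 0.542 -0.178  0.035]
scene knob [224.4 252.2] 17 [ 0.543 -0.221  0.035]
scene knob [341.9 259.1] 71 [0.624 0.049 0.04 ]
scene knob [294.5 273.9] 46 [ 0.642 -0.068  0.042]
scene knob [237.2 276.2] 74 [ 0.618 -0.199  0.039]
scene knob [408.5 284. ] 76 [0.72  0.182 0.04 ]
scene knob [352.5 287.6] 82 [0.703 0.055 0.04 ]
scene knob [305.1 301.2] 80 [ 0.714 -0.057  0.039]
```

View pics/crop1.png

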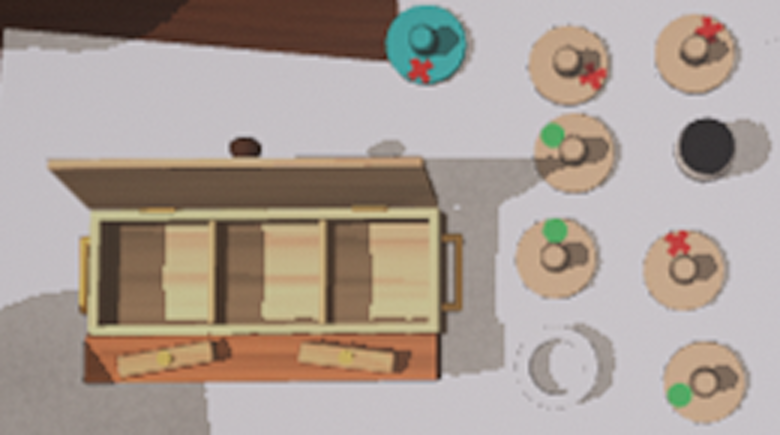

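The crop shows six buff lids with clear tags, three green and three red. The teal look-alike is at crop (427,43). The case lid is open and leans back, and both turnbuttons lie roughly along the batten. Next I'll measure lids, case and tray in both views.

```bash
cat >> h.py <<'E'
def knobs(n,shot,lo=.031,hi=.05):
    p,d=shot; W=cloud(n,d); hsv=cv2.cvtColor(p,cv2.COLOR_RGB2HSV)
    buff=cv2.dilate(cv2.inRange(hsv,(8,45,60),(22,130,255)),np.ones((3,3)))>0
    mk=(buff&(W[...,2]>lo)&(W[...,2]<hi)&(W[...,1]<.13)&(W[...,1]>-.13)&(W[...,0]>.3)&(W[...,0]<.8)).astype(np.uint8)
    k,L,st,ce=cv2.connectedComponentsWithStats(mk); out=[]
    g=cv2.inRange(hsv,(40,70,60),(85,255,255)); rd=cv2.inRange(hsv,(0,150,60),(7,255,255))|cv2.inRange(hsv,(172,150,60),(180,255,255))
    for i in range(1,k):
        if 25<st[i,4]<130:
            X=np.median(W[L==i],0); near=np.hypot(W[...,0]-X[0],W[...,1]-X[1])<.036
            gn,rn=int((g[near]>0).sum()),int((rd[near]>0).sum())
            out.append(dict(uv=ce[i],X=X,tag="green" if gn>rn else "red",cnt=(gn,rn),n=st[i,4]))
    return out
def lids(verbose=False):
    T=knobs("top",optics.get_image("top")); S=knobs("scene",optics.get_image("scene")); out=[]
    for t in T:
        s=min(S,key=lambda s:np.linalg.norm((s["X"]-t["X"])[:2]),default=None)
        if s is not None and np.linalg.norm((s["X"]-t["X"])[:2])<.025:
            P,gap=tri(t["uv"],s["uv"]); q="both" if t["tag"]==s["tag"] else "DIFF"
        else: P,gap,q=plane("top",t["uv"],.041),-1,"top"
        out.append((t["tag"],P,gap,q))
        if verbose: print(t["tag"],t["cnt"],q,P.round(4),round(gap,4),t["n"])
    return out
E
python3 - <<'E'
from h import *
lids(True)
z={n:np.load(f"{n}0.npz") for n in("top","scene")}
def rect(name,mask,W):
    k,L,st,ce=cv2.connectedComponentsWithStats(mask.astype(np.uint8)); 
    pts=W[mask][:,:2].astype(np.float32); c,s,a=cv2.minAreaRect(pts); print(name,len(pts),np.round(c,4),np.round(s,4),round(a,2),"z",np.median(W[mask][:,2]).round(4))
for n in("top","scene"):
    W=cloud(n,z[n]["d"]); X,Y,Z=W[...,0],W[...,1],W[...,2]
    rect(n+" case rim",(Z>.059)&(Z<.069)&(X>.40)&(X<.58)&(Y>.13)&(Y<.5),W)
    rect(n+" tray rim",(Z>.0315)&(Z<.039)&(X>.40)&(X<.58)&(Y<-.14)&(Y>-.49),W)
    for lo,hi in((.13,.29),(.29,.5)): rect(n+" button",(Z>.084)&(Z<.098)&(X>.36)&(X<.47)&(Y>lo)&(Y<hi),W)
    rect(n+" lid",(Z>.16)&(Z<.18)&(X>.5)&(X<.65)&(Y>.1)&(Y<.55),W)
    m=(Z>.02)&(Z<.2)&(X>.3)&(X<.62)&(Y>.08)&(Y<.56); print(np.histogram(Z[m],bins=np.arange(.02,.2,.01)))
E
```

```text
red (0, 30) both [ 0.7101 -0.0568  0.0314] 0.0005 66
red (0, 27) both [0.6986 0.0563 0.0319] 0.0005 63
green (49, 0) both [0.6191 0.0502 0.0315] 0.0 67
green (53, 0) both [0.5253 0.0654 0.0322] 0.0002 66
red (0, 33) both [ 0.5152 -0.048   0.0322] 0.0002 64
green (52, 0) both [ 0.4166 -0.0663  0.0318] 0.0004 66
top case rim 1095 [0.4896 0.3104] [0.149 0.297] 0.91 z 0.0647
top tray rim 508 [ 0.4884 -0.3146] [0.2969 0.106 ] 89.11 z 0.0349
top button 229 [0.4363 0.234 ] [0.08   0.0178] 83.65 z 0.0905
top button 226 [0.4343 0.3832] [0.0179 0.0796] 10.0 z 0.0896
top lid 513 [0.587  0.3108] [0.0101 0.2948] 0.4 z 0.1662
(array([ 231,  334,  251,  339, 1217, 1358,  438,  424,  216,  200,  231,
        226,  285,  238,  536,   96,   54]), array([0.02, 0.03, 0.04, 0.05, 0.06, 0.07, 0.08, 0.09, 0.1 , 0.11, 0.12,
       0.13, 0.14, 0.15, 0.16, 0.17, 0.18, 0.19]))
scene case rim 817 [0.495  0.3103] [0.1552 0.3001] 1.61 z 0.0645
scene tray rim 634 [ 0.4908 -0.3146] [0.2958 0.1104] 89.34 z 0.0339
scene button 210 [0.4379 0.2326] [0.0795 0.0227] 84.77 z 0.09
scene button 195 [0.4362 0.3823] [0.0205 0.0792] 10.71 z 0.0899
scene lid 544 [0.5898 0.3106] [0.0119 0.2946] 1.15 z 0.1664
(array([ 577,  631,  610,  475,  891, 1160,  450,  404,  219,  232,  252,
        297,  341,  270,  591,   86,   71]), array([0.02, 0.03, 0.04, 0.05, 0.06, 0.07, 0.08, 0.09, 0.1 , 0.11, 0.12,
       0.13, 0.14, 0.15, 0.16, 0.17, 0.18, 0.19]))
```

```bash
cat >> h.py <<'E'
from scipy.spatial.transform import Rotation as Rn
CASE=np.array([.509,.310]); CY=.0145; TRAY=np.array([.4895,-.3146]); TY=-.014
def inframe(o,yaw,x,y): return o+np.array([[np.cos(yaw),-np.sin(yaw)],[np.sin(yaw),np.cos(yaw)]])@[x,y]
def quat(psi): return [np.cos(psi/2),np.sin(psi/2),0,0]      # tool down, tool x along world yaw psi
WM=optics.camera_model("wrist")
def wcloud(save=None):
    s=r.read_state(); p,d=optics.get_image("wrist"); v,u=np.mgrid[:480,:640]
    P=np.stack([u,v,np.ones_like(u)],-1)@np.linalg.inv(WM["K"]).T*d[...,None]
    T=WM["tool_from_camera"]; P=P@T[:3,:3].T+T[:3,3]
    W=P@Rn.from_quat(s["eef_rot"]).as_matrix().T+s["eef_pos"]; W[d<=0]=9
    if save: cv2.imwrite(save,p[:,:,::-1])
    return p,W
def wknob(xy,rad=.06):
    p,W=wcloud(); m=(W[...,2]>.036)&(W[...,2]<.05)&(np.hypot(W[...,0]-xy[0],W[...,1]-xy[1])<rad)
    hsv=cv2.cvtColor(p,cv2.COLOR_RGB2HSV); m&=cv2.inRange(hsv,(6,40,30),(24,160,255))>0
    k,L,st,ce=cv2.connectedComponentsWithStats(m.astype(np.uint8))
    c=[(np.linalg.norm(W[L==i][:,:2].mean(0)-xy),i) for i in range(1,k) if st[i,4]>150]
    if not c: return None
    i=min(c)[1]; Q=W[L==i]; (cx,cy),rad=cv2.minEnclosingCircle(Q[:,:2].astype(np.float32))
    near=np.hypot(W[...,0]-cx,W[...,1]-cy)<.036; g=(cv2.inRange(hsv,(40,70,40),(85,255,255))[near]>0).sum()
    rd=((cv2.inRange(hsv,(0,150,40),(7,255,255))|cv2.inRange(hsv,(172,150,40),(180,255,255)))[near]>0).sum()
    disc=(np.hypot(W[...,0]-cx,W[...,1]-cy)<.034)&(np.hypot(W[...,0]-cx,W[...,1]-cy)>.018)&(W[...,2]<.03)
    return np.array([cx,cy]),rad,Q[:,2].max(),np.median(W[disc][:,2]),(int(g),int(rd))
HZ=.25; TCPK=.039
def down(x,y,z,speed,psi,mf=None): return r.move_straight([x,y,z],quat(psi),speed=speed,max_force=mf)
def pick(tag,xy,psi=np.pi):
    r.reach([xy[0],xy[1],HZ],quat(psi)); command_gripper(.05,40)
    k=wknob(xy); print("wrist",k)
    if k is None or (k[4][0]>k[4][1])!=(tag=="green") or abs(k[2]-.041)>.006: raise SystemExit("check wrist")
    x,y=k[0]; down(x,y,.08,.25,psi)
    hit=down(x,y,TCPK,.08,psi,8); command_gripper(.015,40); s=r.read_state(); print("hit",hit,"w",s["grip_width"],"f",s["grip_force"],"z",s["eef_pos"][2])
    down(x,y,HZ,.25,psi); s=r.read_state(); print("lifted w",s["grip_width"],"t",s["time_s"])
    if s["grip_width"]<.018: raise SystemExit("grasp lost")
def place(xy,floor,psi=np.pi):
    x,y=xy; down(x,y,HZ,.3,psi); down(x,y,floor+TCPK+.015,.2,psi); r.hold(.2)
    hit=down(x,y,floor+TCPK-.003,.03,psi,2.5); z=r.read_state()["eef_pos"][2]; r.hold(.1)
    command_gripper(.045); down(x,y,HZ,.25,psi); print("placed hit",hit,"z",z,"t",r.read_state()["time_s"])
E
python3 - <<'E'
from h import *
z=np.load("top0.npz"); zs=np.load("scene0.npz")
for n,s in(("top",z),("scene",zs)):
    W=cloud(n,s["d"])
    for nm,o,yw,pt in(("case",CASE,CY,.095),("tray",TRAY,TY,.097)):
        for k in(-1,0,1):
            c=inframe(o,yw,0,k*pt); m=(abs(W[...,0]-c[0])<.03)&(abs(W[...,1]-c[1])<.03)&(W[...,2]<.03)
            print(n,nm,k,c.round(3),m.sum(),"floor z",np.median(W[m][:,2]).round(4) if m.any() else None)
G=[l for l in lids() if l[0]=="green"]; t=min(G,key=lambda l:-l[1][1])
print(t); pick("green",t[1][:2])
E
```

```text
top case -1 [0.51  0.215] 524 floor z 0.0071
top case 0 [0.509 0.31 ] 502 floor z 0.0071
top case 1 [0.508 0.405] 514 floor z 0.0068
top tray -1 [ 0.488 -0.412] 515 floor z 0.0045
top tray 0 [ 0.49  -0.315] 503 floor z 0.0048
top tray 1 [ 0.491 -0.218] 493 floor z 0.0041
scene case -1 [0.51  0.215] 51 floor z 0.0078
scene case 0 [0.509 0.31 ] 0 floor z None
scene case 1 [0.508 0.405] 0 floor z None
scene tray -1 [ 0.488 -0.412] 477 floor z 0.0041
scene tray 0 [ 0.49  -0.315] 468 floor z 0.0042
scene tray 1 [ 0.491 -0.218] 458 floor z 0.004
('green', array([0.52550089, 0.06530696, 0.03176366]), np.float64(6.421524767483323e-08), 'both')
wrist (array([0.52401322, 0.06554966]), 0.011710372753441334, np.float64(0.04235948279605234), np.float64(0.009389304819271665), (421, 0))
hit False w 0.022222162113802454 f 39.15662348270416 z 0.039709064329185084
lifted w 0.02261841700901864 t 5.85
```

Run:
```python
from h import *
place(inframe(CASE,CY,0,.095),.0075,np.pi+CY)
p,W=wcloud("pics/w1.png")
for l in lids(): print(l)
```

```text
placed hit True z 0.04774505928291434 t 10.3083
('red', array([ 0.71002715, -0.05678687,  0.03095644]), np.float64(0.0005154428799449876), 'both')
('red', array([0.69838082, 0.05630414, 0.03176346]), np.float64(0.000278015831625716), 'both')
('green', array([0.61925047, 0.05014439, 0.03182423]), np.float64(1.5456966228425482e-05), 'both')
('red', array([ 0.51513792, -0.04791328,  0.03192848]), np.float64(0.00014772927775871718), 'both')
('green', array([ 0.41705671, -0.06633638,  0.03244117]), np.float64(0.00013799211137641105), 'both')
```

View pics/w1.png

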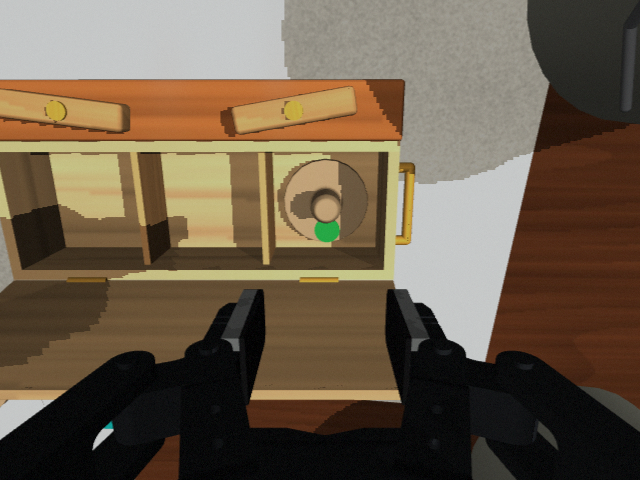

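The wrist view shows the first lid flat and centred in its nest, disc at (326,200), knob up. I'll continue with the rest.

```bash
cat >> h.py <<'E'
def run(tag,k):
    L=lids(); print([(l[0],l[1][:2].round(3).tolist(),l[3]) for l in L])
    C=[l for l in L if l[0]==tag and l[3]!="DIFF"]
    if not C: raise SystemExit("none seen")
    t=max(C,key=lambda l:l[1][0]); pick(tag,t[1][:2])
    o,yw,pt,f=(CASE,CY,.095,.0075) if tag=="green" else (TRAY,TY,.097,.0045)
    place(inframe(o,yw,0,k*pt),f,np.pi+yw)
E
python3 - <<'E'
from h import *
run("green",0); run("green",-1); wcloud("pics/w2.png")
for k in(-1,0,1): run("red",k)
wcloud("pics/w3.png"); print(lids())
p,d=optics.get_image("top"); np.savez("top1.npz",p=p,d=d); cv2.imwrite("pics/top1.png",p[:,:,::-1])
E
```

```text
[('red', [0.71, -0.057], 'both'), ('red', [0.698, 0.056], 'both'), ('green', [0.619, 0.05], 'both'), ('red', [0.515, -0.048], 'both'), ('green', [0.417, -0.066], 'both')]
wrist (array([0.62117302, 0.04859003]), 0.011734743602573872, np.float64(0.041921467353649516), np.float64(0.009295992436977096), (464, 0))
hit False w 0.02280472697609566 f 39.29376840591431 z 0.039708101182245
lifted w 0.02269475783524776 t 15.0583
placed hit True z 0.047699598037855034 t 19.3333
[('red', [0.71, -0.057], 'both'), ('red', [0.698, 0.056], 'both'), ('red', [0.515, -0.048], 'both'), ('green', [0.417, -0.067], 'both')]
wrist (array([ 0.41866523, -0.06801334]), 0.011637181974947453, np.float64(0.041910446549854014), np.float64(0.009305497034215654), (516, 0))
hit False w 0.022892728451487748 f 38.94718587398529 z 0.03966382577372219
lifted w 0.022999143611583117 t 23.9833
placed hit True z 0.04770533607649275 t 28.3
[('red', [0.71, -0.057], 'both'), ('red', [0.698, 0.056], 'both'), ('red', [0.515, -0.048], 'both')]
wrist (array([ 0.71177506, -0.05810134]), 0.011667144484817982, np.float64(0.042108762339
[... 220 characters left out ...]
ed', [0.698, 0.056], 'both'), ('red', [0.515, -0.048], 'both')]
wrist (array([0.70053089, 0.0548001 ]), 0.011586664244532585, np.float64(0.04290275047901965), np.float64(0.009341068019375148), (0, 431))
hit False w 0.02286453621315461 f 39.43699657917023 z 0.03986251132038374
lifted w 0.022536463849151353 t 42.65
placed hit True z 0.044785472014707846 t 47.425
[('red', [0.515, -0.048], 'both')]
wrist (array([ 0.51698738, -0.04941595]), 0.011701754294335842, np.float64(0.04243081525995007), np.float64(0.009319281034250393), (0, 375))
hit False w 0.02273376727502003 f 39.12395238876343 z 0.039728287244808175
lifted w 0.022480964921273563 t 51.675
placed hit True z 0.04470906632082588 t 55.6
[]
```

View pics/top1.png

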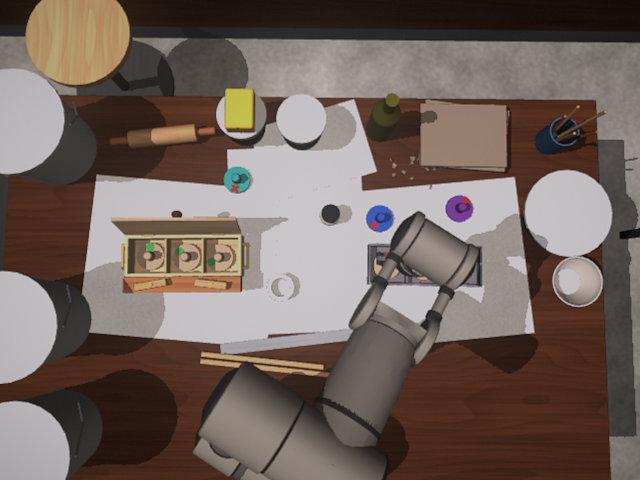

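All six lids are in their nests: the three green ones in the case at (150–222,256), the red ones under the arm in the tray. The jar and tape have not moved. Next I'll push the lid shut from behind with closed fingers, offset from its pull knob.

Run:
```python
from h import *
q=quat(np.pi+CY); yo=-.062; rho=.085
def T(cx,cz): xy=inframe(CASE,CY,cx+.011,yo); return [xy[0],xy[1],cz+.025]
command_gripper(0,40)
r.reach(T(.135,.30),q); r.move_straight(T(.135,.150),q,.2)
wcloud("pics/w4.png")
f0=r.read_state()["contact_force"]
for th in [1.4]+list(np.arange(1.2,.05,-.2))+[.06]:
    c=np.array([.053,.065])+rho*np.array([-np.cos(th),np.sin(th)])+.008*np.array([np.sin(th),np.cos(th)])
    hit=r.move_straight(T(*c),q,.1,20); s=r.read_state(); print(round(th,2),hit,(s["contact_force"]-f0).round(1))
    if hit: break
else:
    hit=r.move_straight(T(.053-rho,.070),q,.03,8); s=r.read_state(); print("press",hit,"tip z",s["eef_pos"][2]-.025,(s["contact_force"]-f0).round(1))
    r.move_straight(T(.053-rho,.25),q,.2)
print(r.read_state()["time_s"])
p,d=optics.get_image("scene"); cv2.imwrite("pics/scene2.png",p[:,:,::-1])
```

```text
1.4 False [0.3 0.6 0.9]
1.2 False [0.3 0.2 0.2]
1.0 False [0.3 1.5 0.7]
0.8 False [1.1 0.6 0.6]
0.6 False [-0.3  0.8  0.6]
0.4 False [0.2 1.1 0.4]
0.2 False [ 0.7 -0.   0.1]
0.06 False [0.7 1.  0.7]
press True tip z 0.07300616016399858 [-1.2 -0.6  8.5]
63.5917
```

View pics/scene2.png

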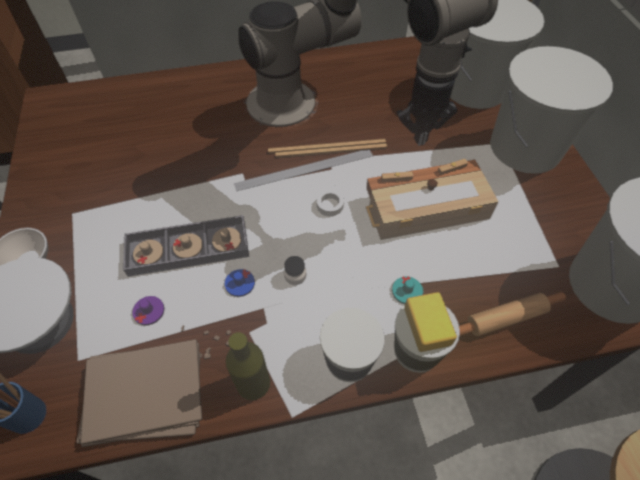

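The lid is shut: the fingertip stopped at z = 0.073 and the scene view shows it flat at (430,200). The red-cross lids sit in the tray at (147–227,245). For the turnbuttons I'll straddle each bar at its pivot and rotate the wrist.

```bash
cat >> h.py <<'E'
def bar(xy):
    p,W=wcloud(); m=(W[...,2]>.083)&(W[...,2]<.097)&(np.hypot(W[...,0]-xy[0],W[...,1]-xy[1])<.05)
    m&=inx(W)<-.045 if False else True
    k,L,st,_=cv2.connectedComponentsWithStats(m.astype(np.uint8)); i=1+np.argmax(st[1:,4]); Q=W[L==i]
    c,s,_=cv2.minAreaRect(Q[:,:2].astype(np.float32)); b=cv2.boxPoints((c,s,_)); e=max((b[1]-b[0],b[2]-b[1]),key=np.linalg.norm)
    a=(np.arctan2(e[1],e[0])-np.pi/2-CY+np.pi/2)%np.pi-np.pi/2     # angle from the case's y
    return np.array(c),np.sort(s),a,np.median(Q[:,2])
E
sed -i '/inx(W)/d' h.py
cat > btn.py <<'E'
from h import *
def turn(sgn):
    xy=inframe(CASE,CY,-.073,sgn*.0745)
    r.reach([*xy,.28],quat(np.pi/2+CY)); command_gripper(.04,20)
    c,s,a,z=bar(xy); print("bar",c.round(4),xy.round(4),s.round(4),round(a,3),round(z,4))
    if np.linalg.norm(c-xy)>.008 or abs(s[1]-.08)>.006 or abs(a)>.4: raise SystemExit("check bar")
    psi=np.pi/2+CY+a
    r.reach([*c,.20],quat(psi)); hit=r.move_straight([*c,.1035],quat(psi),.1,8); print("down hit",hit,r.read_state()["eef_pos"][2])
    if hit: raise SystemExit
    command_gripper(.0205,20); w=r.read_state()["grip_width"]
    f0=r.read_state()["contact_force"]
    for t in np.linspace(psi,np.pi+CY+.06,5)[1:]:
        j=r.solve_ik([*c,.1035],quat(t)); r.movej(j); s=r.read_state(); print(round(t,2),(s["contact_force"]-f0).round(1),s["torque"].round(2),round(w,4))
    command_gripper(.04); r.move_straight([*c,.28],quat(t),.2)
    r.reach([*c,.28],quat(np.pi/2+CY)); b=bar(c); print("after",b,r.read_state()["time_s"])
E
python3 -c "
from btn import *
turn(-1)"
```

```text
bar [0.4362 0.2319] [0.4371 0.2344] [0.018  0.0804] -0.126 0.09
down hit False 0.10413106432080989
1.9 [ 2.1 -0.7 -1.3] [-0.12 -0.39 -0.06] 0.0206
2.34 [ 3.  -0.   0.3] [ 0.08 -0.42 -0.01] 0.0206
2.78 [ 2.9  2.9 -0.3] [ 0.54 -0.44  0.01] 0.0206
3.22 [0.4 3.6 1.2] [ 0.6  -0.02  0.02] 0.0206
after (array([0.43599224, 0.2320818 ]), array([0.01852493, 0.07964443]), np.float32(-1.5037076), np.float64(0.08998486437297479)) 72.2833
```

```bash
sed -i 's/np.pi+CY+.06/np.pi+CY/' btn.py
python3 - <<'E'
from btn import *
c=np.array([.436,.232]); q=quat(np.pi+CY+.067); r.reach([*c,.20],q)     # square up b
hit=r.move_straight([*c,.1035],q,.1,8); print(hit)
if not hit:
    command_gripper(.0205,20); r.movej(r.solve_ik([*c,.1035],quat(np.pi+CY-.005))); command_gripper(.04)
r.move_straight([*c,.28],None,.2)
turn(1)
r.reach([.436,.308,.34],quat(np.pi+CY)); wcloud("pics/w5.png")
r.reach([.22,-.477,.30],quat(.433))
for n in("top","scene"):
    p,d=optics.get_image(n); cv2.imwrite(f"pics/{n}3.png",p[:,:,::-1]); W=cloud(n,d); X,Y,Z=W[...,0],W[...,1],W[...,2]
    for y0 in(.232,.383):
        m=(Z>.084)&(Z<.096)&(abs(X-.4365)<.045)&(abs(Y-y0)<.03); print(n,cv2.minAreaRect(W[m][:,:2].astype(np.float32)))
    m=(X>.47)&(X<.55)&(abs(Y-.31)<.14)&(Z<.08); print("lid z",np.percentile(Z[m],[2,50,98]).round(4))
E
```

```text
False
bar [0.4359 0.3829] [0.4349 0.3834] [0.018  0.0801] 0.169 0.0901
down hit False 0.10425771610370421
2.1 [-2.1  0.5  1.3] [ 0.01  0.34 -0.04] 0.0205
2.46 [-2.4  0.4  1.1] [-0.11  0.25 -0.05] 0.0205
2.81 [-0.6 -0.4  1.8] [ 0.05  0.06 -0.01] 0.0205
3.16 [0.5 1.9 1. ] [ 0.16 -0.02  0.02] 0.0205
after (array([0.43587565, 0.38295549]), array([0.01869643, 0.07993745]), np.float32(1.4655279), np.float64(0.09007006177696919)) 85.0167
top ((0.4362730383872986, 0.2330816388130188), (0.07952763885259628, 0.016235314309597015), 1.0838056802749634)
top ((0.43407881259918213, 0.3833632469177246), (0.020084446296095848, 0.07844793796539307), 85.15422058105469)
lid z [0.0661 0.0723 0.0782]
scene ((0.43881163001060486, 0.23326288163661957), (0.07954928278923035, 0.01922629401087761), 1.3695281744003296)
scene ((0.4373305141925812, 0.38305288553237915), (0.018741736188530922, 0.0803782194852829), 84.74779510498047)
lid z [0.0691 0.0729 0.077 ]
```

View pics/top3.png

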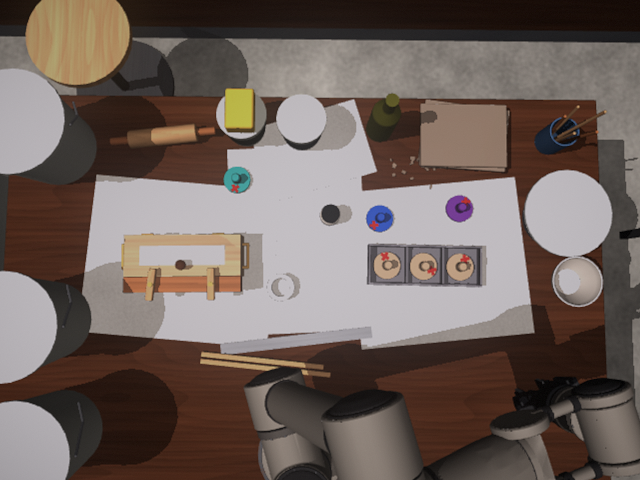

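View pics/w5.png

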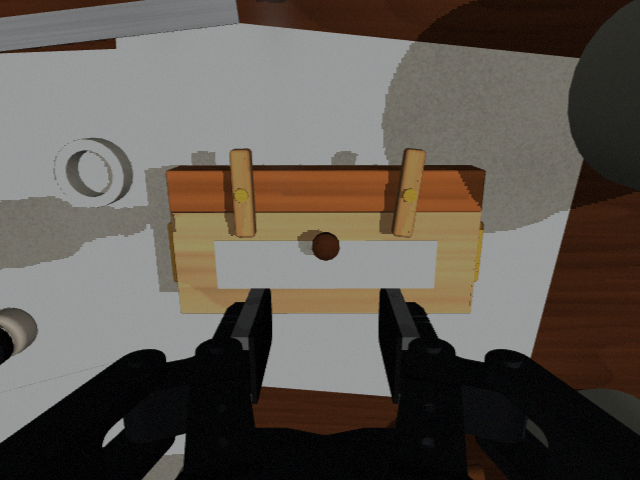

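The lid is shut under both bars and the arm is parked clear of everything. Button b is square, but button a at wrist (408,195) is 6° short, so I'll square it up and then hand in.

Run:
```python
from btn import *
c=np.array([.4359,.383]); t=np.pi+CY-.105; r.reach([*c,.28],quat(t)); command_gripper(.04,20)
hit=r.move_straight([*c,.1035],quat(t),.1,8); print(hit)
if not hit:
    command_gripper(.0205,20); r.movej(r.solve_ik([*c,.1035],quat(np.pi+CY+.06))); command_gripper(.04)
r.move_straight([*c,.28],None,.2); r.reach([*c,.28],quat(np.pi/2+CY)); print(bar(c))
b=inframe(CASE,CY,-.073,-.0745); r.reach([*b,.28],quat(np.pi/2+CY)); print(bar(b))
r.reach([.22,-.477,.30],quat(.433))
p,d=optics.get_image("scene"); W=cloud("scene",d); m=(W[...,0]>.47)&(W[...,0]<.55)&(abs(W[...,1]-.31)<.14)&(W[...,2]<.08)
print("lid z",np.median(W[m][:,2]),r.read_state()["time_s"])
cv2.imwrite("pics/scene4.png",p[:,:,::-1])
```

```text
False
(array([0.43566531, 0.38460585]), array([0.01855502, 0.07981647]), np.float32(1.5314285), np.float64(0.09004843360019026))
(array([0.43793571, 0.23470311]), array([0.01845694, 0.0798353 ]), np.float32(-1.5579922), np.float64(0.09009648398596078))
lid z 0.07291679462762055 101.6083
```

View pics/scene4.png

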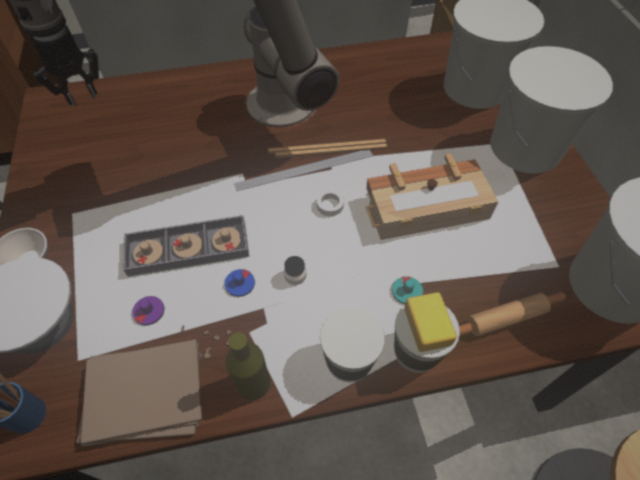

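Both buttons are square across the shut lid at (397,175) and (453,166). The red-cross lids lie flat in the tray, the jar stands at (295,268) and the tape is at (330,202).

```bash
python3 -c "
from workcell import r
print(r.finish_job())"
```

```text
the job is handed in; nothing more can be done
None
```

The job is handed in after about 102 s of the 210 s allowed: three green-dot lids are in the case with its lid shut and both turnbuttons across its edge, three red-cross lids are in the tray, and the jar and tape are where they were; no verdict came back.

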